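# Tap on the small push light

## Robot

A 7-joint arm with a two-finger parallel gripper is mounted at the origin on the work surface. World frame = base frame: x ahead of the robot, y to its left, z up, the work surface at z = 0. Lengths are in mm, angles in rad, forces in N, time in s.
With the tool pointing down it reaches from about 400 to 750 mm from the base axis. Payload 19.5 kg.
Tool frame: the origin (TCP) lies midway between the tips of the shut fingers; the grasp point (between the pads) lies 19 mm behind it; z points along the fingers, y is the direction in which the jaws open and shut (so a half turn about z gives the same grasp; the last joint's range is limited). The gripper opens to 85 mm and grips with 20 to 120 N. Pads are 22 mm wide; open, the fingers measure 114 mm over their backs; the gripper's body (76 mm by 85 mm) begins 54 mm behind the grasp point. The pads swing forward as they close: fully open they stand 13 mm farther back than shut.
Start: joints at [1.277, 0.707, -0.028, 1.485, 0.022, 0.951, -0.075], TCP at [143.254, -556.842, 231.268] pointing down, gripper open.
Joint ranges: [-2.71, 2.71], [-0.32, 2.16], [-1.57, 1.52], [0, 2.45], [-1.46, 4.6], [0, 2.02], [-2.83, 2.83]. Speed limits (rad/s): [1.89, 1.89, 2.57, 2.57, 3.01, 3.01, 3.01].

## Interface

Orientations are given as a unit quaternion [x, y, z, w].
In Python, from bench import arm gives the robot as it stands.
- The arm moves only by the tool jog_arm, never from a script. Its argument "moves" is one flat list of numbers, 7 for each row, row after row: the finger opening in mm, from 0 to 85.4, then the shift along the tool's x, y, z in mm, then the turn, a rotation vector about the tool's x, y, z in units of 8 degrees (1.0 is 8 degrees). A call has 1 to 20 rows; each row shifts and turns the commanded pose from where the row before left it, along the tool's axes as they then stand; what a row does not reach is not made up. A row lasts 1/8 s, in which the tool goes at most 62.5 mm and 10.7 degrees, less where a joint would pass 70% of its speed; a pose out of reach is approached as far as the arm can. A call with a gripper value outside its range is refused whole. The fingers move at their own pace and stop on an object; "grip_force" is the grip in N (left out, the last holds). Time passes only in rows, so rows that do not move let the fingers close. It gives the time, the measured TCP pose, the force and the opening at its end, in the units of the state.
- arm.state(): the state, without advancing time (a new reading comes with each control period).
- arm.grab_frame(name): name is "side" or "top"; returns a dict with "image" (420x560x3 uint8, red, green, blue), "fx", "fy", "cx", "cy" (pixels), "k1" (the pictures are not rectified: a ray, as slopes to the right and down, at radius r is drawn at 1 + k1 r^2 times it, then the intrinsics apply), "eye" and "attitude" of the camera in the world. Camera axes: x right, y down, z forward; pixel columns grow to the right and rows downward; lengths in mm; the calibration is good to about 2 mm. A picture is of the moment at which its call begins. There is no depth.
- arm.hand_in(): hands the job in, once; it reports no verdict.
The state is a dict: "time": time; "joint_pos": joint angles; "joint_vel": joint speeds; "joint_efforts": joint torques, N m; "tool_pos": TCP position; "tool_rot": TCP orientation; "wrist_force": force on the tool from outside, world axes, zero at the start; "moment": the same for the moment, N m; "finger_gap": finger opening in mm.
Only numpy, scipy, OpenCV 4.12 (cv2) and the standard library are available. Lean on these libraries where they do the work, as an engineer would, in place of code of your own. Each camera call takes 0.05 s, during which the arm holds its last target. There are 200 camera calls.

## Task

It is too dark in the corner to polish shoes: switch on the smaller of the two push lights by pressing its dome down gently with the fingertips until it clicks, then let the dome come back up and withdraw the hand a good hand's breadth (over 10 cm) clear of it. The light stays where it lies: do not pick it up or shove it along. Leave alone the larger push light, the flat-lidded jars and everything else.

Things in the scene. Friction and masses are not known exactly. Their poses are not given: they have to be found in the camera images.
- light_small: the small battery push light to be pressed: loose, about 0.14 kg, a round grey plastic base 72 mm across and 18 mm high with a white dome 60 mm across rising from it, 35 mm high in all. Origin: centre of its underside; z up. It stands in one of four places in a row across the table in front of the robot, the other three places being taken by the large push light and the two jars, in any order
- dome_small_top (a point): the crown of the small light's dome, the spot to press, 35 mm above the table while the dome is up; it goes down with the dome
- dome_small (a joint): how far the small light's dome is pressed down, in m: 0 up, clicks on at 0.004, stop at 0.009. A spring pushes it back up: about 1 N at the start, 4 N at the click, 8 N at the stop
- light_large: the large push light, to be left alone: the same shape, 110 mm across, 40 mm high, loose; origin at the centre of its underside
- dome_large (a joint): how far the large light's dome is pressed down, in m (0 up, stop at 0.009)
- jar_small: a small shoe-cream jar, to be left alone: 72 mm across, 35 mm high, grey with a flat white screw lid, loose; origin at the centre of its underside
- jar_large: a large shoe-cream jar, to be left alone: 110 mm across, 40 mm high, grey with a flat white screw lid, loose; origin at the centre of its underside
- bowl: grey ceramic bowl, 140 mm across, 60 mm high, loose, in the row behind; origin at the centre of its underside
- caddy: red plastic caddy with a twist cap, round, 76 mm across, 100 mm high, loose, in the row behind; origin at the centre of its underside
- tree_near: wooden shoe tree lying crosswise in the row behind, 240 mm long in y, 70 mm wide, 56 mm high, loose; origin under its middle
- tree_far: the other shoe tree of the pair, same size, lying behind the first; origin under its middle
Not all that is in view belongs to the job. Leave any brown or red look-alike of the light_small alone.

How it is judged (in metres and radians):
On the way, in this order (a step that is already met when the one before it is completed fails the run):
1. the small light's dome is pressed past its click (4 mm) by the fingers (value of joint dome_small above 0.004 m and contact force between the fingers and light_small above 0.5 N), for 0.04 s.
2. the dome is let back up and the fingers have left the light (value of joint dome_small below 0.0015 m and contact force between the fingers and light_small below 0.05 N), for 0.1 s.
At the end, for the whole second after the job is handed in: the small light's dome is up again (within 1.5 mm), the light is at rest, flat, within 15 mm of where it started, the hand is over 90 mm from the dome, the large light's dome is up, and every other thing is within 12 mm of where it started (value of joint each of dome_small, dome_large below 0.0015 m and distance of light_small from where it was at the start of the episode below 0.015 m and angle between light_small's own z axis and vertical below 0.05 rad and linear speed of light_small below 0.02 m/s and distance between the grasp point and dome_small_top above 0.09 m and distance of each of light_large, jar_small, jar_large, bowl, caddy, tree_near, tree_far from where it was at the start of the episode below 0.012 m); the robot touches nothing.
It fails at once if the small light is pressed or squeezed hard (over 20 N) (contact force between the fingers and light_small above 20 N).
It fails at once if the small light is lifted (8 mm), tipped, or shoved over 15 mm (height (world z) of light_small above 0.008 m or angle between light_small's own z axis and vertical above 0.15 rad or distance of light_small from where it was at the start of the episode above 0.015 m).
It fails at once if the large light or a jar is touched (over 0.5 N), or the large light's dome pressed (value of joint dome_large above 0.002 m or contact force between any of the fingers, the arm and light_large above 0.5 N or contact force between any of the fingers, the arm and jar_small above 0.5 N or contact force between any of the fingers, the arm and jar_large above 0.5 N).
It fails at once if another thing on the table is moved over 12 mm (distance of any of light_large, jar_small, jar_large, bowl, caddy, tree_near, tree_far from where it was at the start of the episode above 0.012 m).
It also fails if it takes over 32 s, if anything falls off the work surface, if the arm or the gripper's body presses on something with over 40 N, if the wrist force passes 120 N, or if a joint passes its speed limit or range.

## Working session

There is one attempt and no reset: what is moved stays moved. The work goes in short steps, Python scripts to look and compute and a tool call to move; the robot and the scene stay as the last step left them, time stands still between calls to the robot, and variables do not carry over. Pictures are saved under pics/ and viewed, about 8 in all and at most 12, crops included, and the job is handed in when it is done.

Besides the shell and the picture viewer there is one more tool, called after "Emit:" by a JSON object that holds its "fn" and its "kwargs". jog_arm: Moves the arm, as the interface text tells. Its arguments: {"type":"object","properties":{"moves":{"type":"array"},"grip_force":{"type":"number"}},"required":["moves"]}

```bash
mkdir -p pics
cat > h.py <<'E'
import numpy as np, cv2, json
from bench import arm
from scipy.spatial.transform import Rotation as R
def grab(n,f):
    d=arm.grab_frame(n); cv2.imwrite(f,cv2.cvtColor(d["image"],cv2.COLOR_RGB2BGR)); 
    c={k:np.asarray(d[k]).tolist() for k in d if k!="image"}; json.dump(c,open(n+".json","w")); return d
def att(c):
    a=np.array(c["attitude"],float); return a if a.shape==(3,3) else R.from_quat(a).as_matrix()
def ray(c,u,v):
    K=np.array([[c["fx"],0,c["cx"]],[0,c["fy"],c["cy"]],[0,0,1.]])
    p=cv2.undistortPoints(np.array([[[u,v]]],float),K,np.array([c["k1"],0,0,0.]))[0,0]
    return att(c)@np.array([p[0],p[1],1])
def onz(n,u,v,z):
    c=json.load(open(n+".json")); r=ray(c,u,v); e=np.array(c["eye"]); return (e+r*(z-e[2])/r[2]).round(1)
E
python3 - <<'E'
from h import *
for n in("top","side"):
    d=grab(n,f"pics/{n}0.png"); print({k:d[k] for k in d if k!="image"})
print(arm.state())
E
```

```text
{'fx': 389.1727760378767, 'fy': 389.1727760378767, 'cx': 276.02177057301617, 'cy': 205.0471592569778, 'k1': -0.047400450605590956, 'eye': array([541.50733763,   2.6800226 , 835.98655816]), 'attitude': array([-0.70530221,  0.70804293, -0.01977999,  0.02885767])}
{'fx': 542.9162608762499, 'fy': 542.9162608762499, 'cx': 280.3026775046532, 'cy': 211.48873402838456, 'k1': -0.17338227722093036, 'eye': array([ 373.44374058,  798.02902714, 1068.73188112]), 'attitude': array([-0.11738003,  0.93619905, -0.32799472,  0.04661261])}
{'time': 0.1, 'joint_pos': array([ 1.27727387,  0.70703116, -0.02762492,  1.48492244,  0.02198505,
        0.95090126, -0.07550273]), 'joint_vel': array([-0.00037801, -0.00088035,  0.00241811, -0.00270955,  0.00234923,
        0.00053313, -0.00094769]), 'joint_efforts': array([ 4.36391958e-03, -8.84289765e+01,  1.23771731e+00, -2.36447990e+01,
        1.71703094e-02,  5.17366861e-03,  3.73982573e-05]), 'tool_pos': array([ 143.22481989, -556.64504409,  230.88667135]), 'tool_rot': array([ 9.92083952e-01,  1.25575482e-01, -6.57541714e-05, -4.75756254e-04]), 'wrist_force': array([-0.1418506 , -0.52927442,  0.60984422]), 'moment': array([-0.00237278, -0.03935588,  0.01735306]), 'finger_gap': 85.35883714213833}
```

View pics/top0.png

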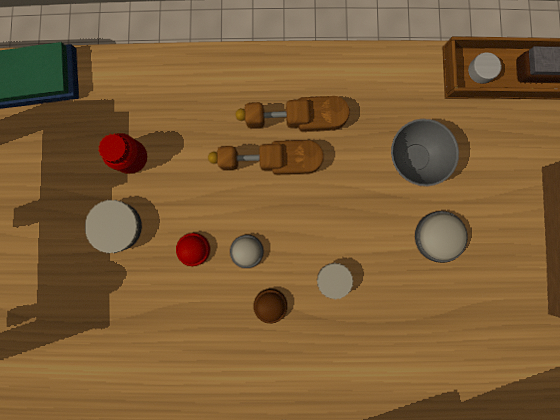

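View pics/side0.png

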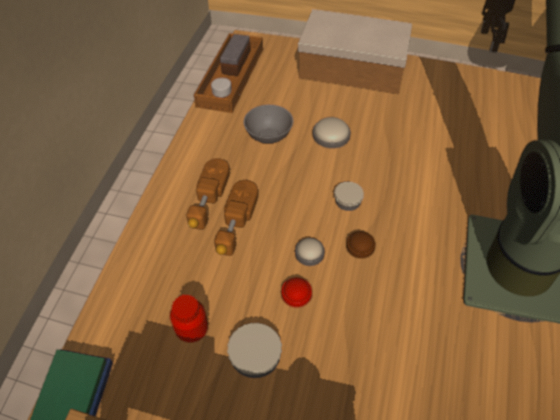

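The small dome is at about (247,251) in the top view and (310,250) in the side view. The small flat jar is at (335,281) in the top view. The large light is at (441,237) and the large jar at (113,227). There are also a red look-alike at (193,250) and a brown one at (270,305). I'll enlarge crops to measure.

Run:
```python
from h import *
a=cv2.imread("pics/top0.png")[215:330,160:360]; b=cv2.imread("pics/side0.png")[170:310,260:400]
a=cv2.resize(a,None,fx=4,fy=4,interpolation=cv2.INTER_CUBIC)
b=cv2.resize(b,None,fx=4,fy=4,interpolation=cv2.INTER_CUBIC)
cv2.imwrite("pics/ca.png",a);cv2.imwrite("pics/cb.png",b)
```

```text
(no output)
```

View pics/ca.png

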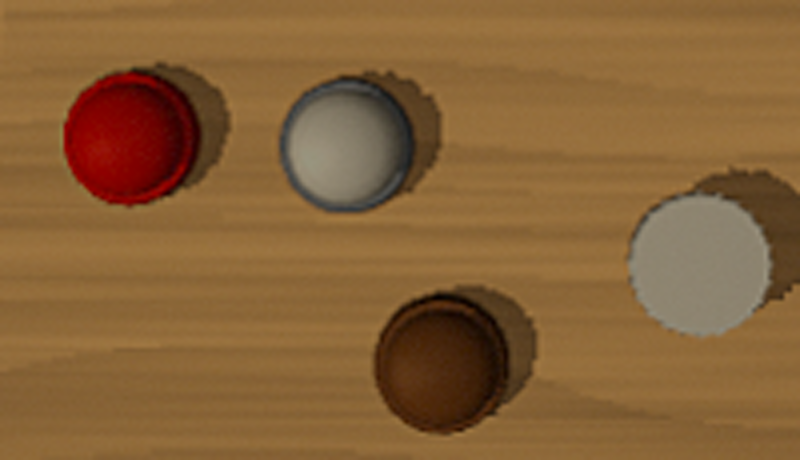

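View pics/cb.png

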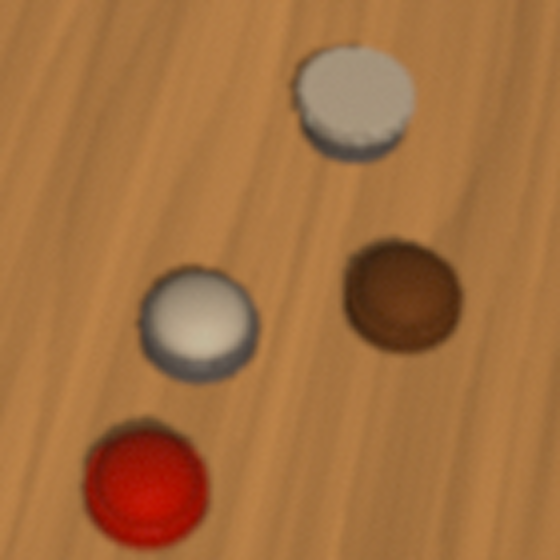

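The crops show a domed white light with a grey rim: its base outline is centred at (346,144) in the top crop and (199,323) in the side crop. The small jar is flat, so the identification is clear.

Run:
```python
from h import *
f=lambda x,o:(x+.5)/4-.5+o
for n,x,y,ox,oy in(("top",346.5,144,160,215),("side",199.5,323,260,170)):
    for z in (9,18): print(n,z,onz(n,f(x,ox),f(y,oy),z))
t=lambda x,y,z:onz("top",f(x,160),f(y,215),z)
print("diam",np.linalg.norm(t(280,144,15)-t(413,144,15)),"dome c",t(343,144,24))
print("red",onz("top",193,250,15),"brown",onz("top",270,305,15),"jar",onz("top",335,281,35),"LL",onz("top",441,237,18),"LJ",onz("top",113,227,40),"caddy",onz("top",114,148,100),"bowl",onz("top",425,152,60),"tree",onz("top",213,157,40),onz("top",320,157,40))
s=arm.state();print(R.from_quat(s["tool_rot"]).as_matrix().round(3))
```

```text
top 9 [502.1  76.6   9. ]
top 18 [502.5  75.8  18. ]
side 9 [499.9  76.4   9. ]
side 18 [498.9  82.6  18. ]
diam 70.00007142853498 dome c [502.8  77.1  24. ]
red [503.8 188.6  15. ] brown [389.3  26.4  15. ] jar [ 441.1 -106.8   35. ] LL [ 529.1 -333.6   18. ] LJ [552.3 350.7  40. ] caddy [704.8 326.7 100. ] bowl [ 701.3 -289.3   60. ] tree [696.9 143.3  40. ] [695.6 -78.5  40. ]
[[ 0.968  0.249 -0.   ]
 [ 0.249 -0.968  0.001]
 [-0.    -0.001 -1.   ]]
```

Emit:
{"fn": "jog_arm", "kwargs": {"moves": [0,33.4,-14.8,0,0,0,0,0,33.4,-14.8,0,0,0,0,0,33.4,-14.8,0,0,0,0,0,33.4,-14.8,0,0,0,0,0,33.4,-14.8,0,0,0,0,0,33.4,-14.8,0,0,0,0,0,33.4,-14.8,0,0,0,0,0,33.4,-14.8,0,0,0,0,0,33.4,-14.8,0,0,0,0,0,33.4,-14.8,0,0,0,0,0,20.6,-28.6,0,0,0,0,0,20.6,-28.6,0,0,0,0,0,20.6,-28.6,0,0,0,0,0,20.6,-28.6,0,0,0,0,0,20.6,-28.6,0,0,0,0,0,20.6,-28.6,0,0,0,0,0,20.6,-28.6,0,0,0,0,0,0,0,0,0,0,0], "grip_force": 20}}

```text
time: 2.35
tool_pos: [520.2, -98.0, 231.0]
tool_rot: [0.992, 0.127, -0.0, -0.001]
wrist_force: [0.6, -1.2, -0.2]
finger_gap: 0.2
```

Emit:
{"fn": "jog_arm", "kwargs": {"moves": [0,4.2,-29,0,0,0,0,0,4.2,-29,0,0,0,0,0,4.2,-29,0,0,0,0,0,4.2,-29,0,0,0,0,0,4.2,-29,0,0,0,0,0,4.2,-29,0,0,0,0,0,0,0,35,0,0,0,0,0,0,35,0,0,0,0,0,0,35,0,0,0,0,0,0,35,0,0,0,0,0,0,25,0,0,0,0,0,0,0,0,0,0,0,0,0,0,0,0,0]}}

```text
time: 3.98
tool_pos: [501.0, 73.9, 67.2]
tool_rot: [0.992, 0.125, 0.0, 0.0]
wrist_force: [-0.2, -0.3, -0.5]
finger_gap: -0.0
```

Run:
```python
from h import *
grab("top","pics/t1.png");grab("side","pics/s1.png")
s=arm.state();print(s["tool_pos"],s["wrist_force"],s["time"])
a=cv2.imread("pics/top0.png")
a=cv2.imread("pics/t1.png")[200:300,190:310]; b=cv2.imread("pics/s1.png")[190:290,250:370]
cv2.imwrite("pics/c1.png",np.hstack([cv2.resize(x,(400,333),interpolation=cv2.INTER_CUBIC) for x in(a,b)]))
```

```text
[501.15895263  74.21115577  67.36647243] [ 0.10707138 -0.63907959  0.04941264] 4.075
```

View pics/c1.png

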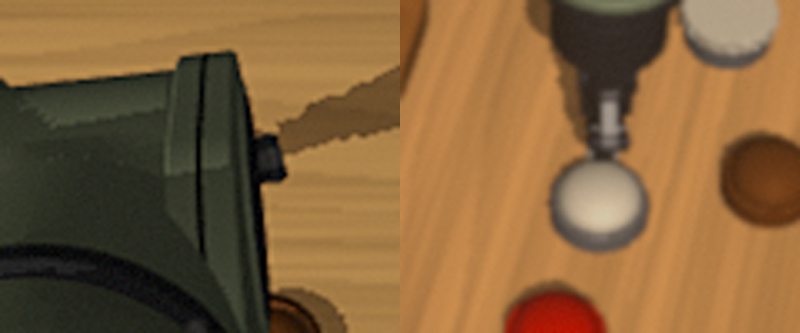

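The side crop shows the shut fingertips at about (605,150), directly above the dome at (600,190). The top view is blocked by the arm. Next I'll check the tip's projection and go down slowly.

```bash
python3 -c "
from h import *
print(onz('side',311.5,235,67),onz('side',(605-400)/3.333+250,152/3.333+190,67))"
```

```text
[497.9  73.2  67. ] [497.5  74.9  67. ]
```

Emit:
{"fn": "jog_arm", "kwargs": {"moves": [0,0.8,-3,10,0,0,0,0,0,0,10,0,0,0,0,0,0,6,0,0,0,0,0,0,0,0,0,0,0,0,0,0,0,0,0]}}

```text
time: 4.7
tool_pos: [500.8, 77.4, 40.4]
tool_rot: [0.992, 0.126, 0.0, -0.0]
wrist_force: [-0.9, -0.9, 0.3]
finger_gap: 0.3
```

Emit:
{"fn": "jog_arm", "kwargs": {"moves": [0,0,0,2,0,0,0,0,0,0,2,0,0,0,0,0,0,2,0,0,0,0,0,0,1,0,0,0,0,0,0,0,0,0,0]}}

```text
time: 5.32
tool_pos: [500.8, 77.4, 33.3]
tool_rot: [0.992, 0.126, 0.0, -0.0]
wrist_force: [-0.1, -0.4, 2.5]
finger_gap: 0.0
```

In contact at about 2.5 N.

Emit:
{"fn": "jog_arm", "kwargs": {"moves": [0,0,0,1.5,0,0,0,0,0,0,1.5,0,0,0,0,0,0,0,0,0,0]}}

```text
time: 5.7
tool_pos: [500.8, 77.4, 30.3]
tool_rot: [0.992, 0.126, 0.0, -0.0]
wrist_force: [-1.3, -0.4, 4.3]
finger_gap: -0.1
```

Emit:
{"fn": "jog_arm", "kwargs": {"moves": [0,0,0,1,0,0,0,0,0,0,1,0,0,0,0,0,0,0,0,0,0,0,0,0,0,0,0,0]}}

```text
time: 6.2
tool_pos: [500.8, 77.4, 28.4]
tool_rot: [0.992, 0.126, 0.0, -0.0]
wrist_force: [-1.0, 0.3, 6.3]
finger_gap: 0.0
```

6.3 N at about 6.6 mm of travel: past the click and short of the stop, by both force and height. Withdrawing.

Emit:
{"fn": "jog_arm", "kwargs": {"moves": [0,0,0,-2,0,0,0,0,0,0,-3,0,0,0,0,0,0,-5,0,0,0,0,0,0,-10,0,0,0,0,0,0,-30,0,0,0,0,0,0,-35,0,0,0,0,0,0,-35,0,0,0,0,0,0,-35,0,0,0,0,0,0,-35,0,0,0,0,-4,29,0,0,0,0,0,-4,29,0,0,0,0,0,-4,29,0,0,0,0,0,-4,29,0,0,0,0,0,-4,29,0,0,0,0,0,-4,29,0,0,0,0,0,0,0,0,0,0,0,0,0,0,0,0,0,0]}}

```text
time: 8.32
tool_pos: [520.7, -96.4, 218.6]
tool_rot: [0.992, 0.126, 0.0, -0.0]
wrist_force: [0.4, 0.3, 0.3]
finger_gap: -0.0
```

Run:
```python
from h import *
grab("top","pics/t2.png");grab("side","pics/s2.png")
s=arm.state();print(s["tool_pos"],s["wrist_force"],s["time"])
f=lambda n,y,x:cv2.resize(cv2.imread(n)[y:y+80,x:x+100],(400,320),interpolation=cv2.INTER_CUBIC)
cv2.imwrite("pics/c2.png",np.vstack([np.hstack([f("pics/top0.png",215,200),f("pics/t2.png",215,200)]),np.hstack([f("pics/side0.png",210,260),f("pics/s2.png",210,260)])])[:600])
```

```text
[520.7895522  -96.13643799 218.5038487 ] [ 0.76466301 -0.40002208  0.34193545] 8.425
```

View pics/c2.png

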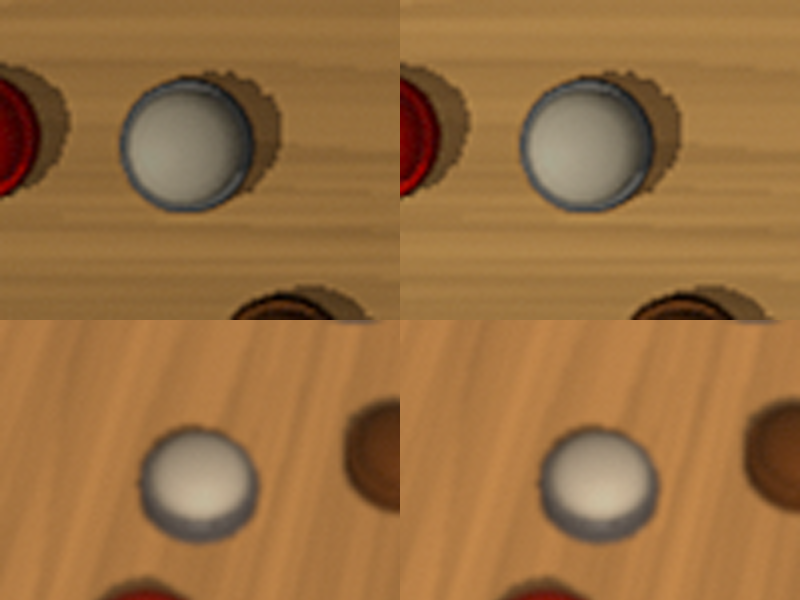

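View pics/t2.png

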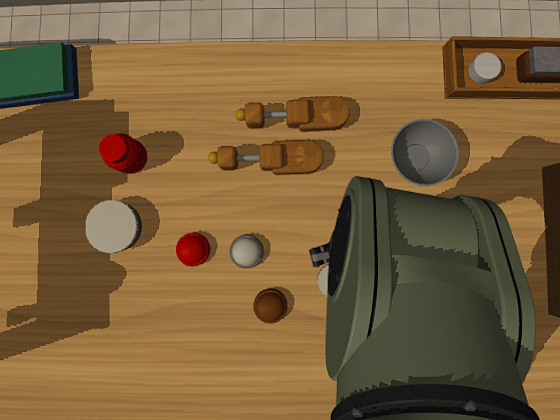

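The before and after crops match: the rim is centred at (186,144) in both and the dome is up. Nothing else in view has moved. Handing in.

```bash
python3 -c "
from h import *
print(arm.hand_in())"
```

```text
the job is handed in; nothing more can be done
None
```

I pressed the small push light's dome with the shut fingertips, let it back up, withdrew the hand and handed the job in. `hand_in` gives no verdict.

- **Press:** the light was found at about (501, 77) mm. The dome went down about 6.6 mm with a peak force of about 6.3 N, past the 4 mm click and well under the 20 N limit.
- **Withdrawal:** the hand ended about 250 mm from the dome, with the wrist force back to about zero.
- **Last pictures:** the light's outline is at the same pixels as before and the dome is up. Everything else in view is in place. In the last top picture the arm hid the large light and most of the small jar. I did not check those two separately; no unexpected contact force showed in the readings.
- **Disagreements:** the two cameras differed by about 3 mm in x, within what a press on the dome allows. The click and the lamp coming on could not be seen directly, so I judged them from the force and the height.

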